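Take the tab-locked fan off a heat sink

TASK

Take the fan off the heat sink on the small computer board: pinch its two upright tabs together and, keeping them pinched, turn it anticlockwise (seen from above) until you feel it come gently up against its stop, then lift it straight off; do not force it against its lock or stop. Set it down, without dropping it, right way up and flat on the bottom of the grey parts tray and let go of it, leaving everything else on the bench where it is.

Things in the scene. Friction and masses are not known exactly. Their poses are not given: they have to be found in the camera images.
- fan_grip (a point): The fan's grasp point, midway between its two upright black tabs: on the axis, 46 mm above the fan's underside, 22 mm above the drum's top. z up along the axis. Tabs stand on its +y and -y sides, each 20 mm wide (along x), tops 60 mm above the underside, flat outer faces 27 mm from the axis: 54 mm over both, 44 mm when pinched fully in. Pinch with 18 to 25 N.
- fan: The whole fan: a black drum 64 mm across, 24 mm high, about 0.17 kg, blades and tabs on top; origin at the centre of its underside, axes as fan_grip. At the foot on its +x and -x sides are two lugs, 5 mm high, out to 37.5 mm from the axis, held under hooks in the seat. It has 1.5 mm of sideways play in the seat.
- tab_left (a joint): How far the tab on the fan's +y side is pressed in, m: 0 out, 0.005 fully in; the spring takes 6 N at the start and 15 N fully in. Its foot carries a catch that reaches 43.5 mm out from the axis, between the seat's teeth, 12 to 17 mm above the underside; it clears the teeth when pressed in 4 mm or more and springs back between them when let go.
- tab_right (a joint): The same for the tab on the fan's -y side: 0 out, 0.005 fully in, same spring and catch.
- seat (a point): Centre of the seat on top of the heat sink, where the fan's underside rests. z up. A fixed crown of 24 grey teeth, 80 mm inside, 94 mm outside diameter, 20 mm high. Unlocked, the fan turns anticlockwise (from above) to a stop 0.3 to 1.25 rad on, different each time and not given by the poses; feel for it.
- hooks (a point): Inside the seat, on its axis, at the height of the hooks (8 mm above the seat) that hold the fan's lugs down. The lugs are free of the hooks only from 0.05 rad before the fan touches its stop, which is cushioned (about 0.4 N m over 0.07 rad, then hard). More than 17 N in all between fan and seat (0.55 N m on the stop or 15 N of pull on the hooks) breaks the plastic.
- tray: Fixed open grey plastic parts tray, 200 mm along its x, 150 mm along y, 22 mm high, walls and floor 4 mm thick. Origin at the centre of its underside on the bench, z up. A small loose heat sink lies in its +x +y corner; the rest of the floor is free, the middle of the free part lying at about x = -30 mm, y = -10 mm.
- board: The fixed board with heat sink: a square metal tray 190 mm wide with a green circuit board on it (top 14 mm above the bench), heat sink and seat at its centre. Origin at the centre of its underside on the bench, z up. A flat black memory module lies loose on the board on its -x side, 30 by 68 mm.
- heatsink: The small loose heat sink in the tray (34 mm square, 18 mm high, origin at the centre of its underside): leave it where it is.
- memory: The loose memory module lying on the board (30 by 68 by 4 mm): leave it.
- screwdriver: A loose screwdriver on the bench: leave it.
- mouse: A loose computer mouse, 105 by 60 by 33 mm: leave it.
- drive: A loose hard disk drive, 146 by 101 by 25 mm: leave it.
- tape: A loose roll of tape, 90 mm across, 24 mm high: leave it.
- cup: A loose small white cup, 64 mm across, 45 mm high: leave it.
Mind the look-alikes: they are no part of the job. Leave any orange or red look-alike of the fan alone.

How it is judged:
On the way, in this order (a step that is already met when the one before it is completed fails the run):
1. both tabs are pinched in while the fan sits on its seat (value of joint each of tab_left, tab_right above 0.0035 m and distance between fan and seat below 0.008 m), for 0.2 s.
2. the fan is lifted clear above the seat (z of fan in the frame of seat above 0.025 m and angle between fan's own z axis and vertical below 0.3 rad), for 0.1 s.
At the end, for the whole second after the job is handed in: The fan stands upright (within 0.06 rad) and flat on the tray's floor (underside within 4 mm of it), inside the tray, at rest and let go, its tabs sprung out again (x of fan in the frame of tray between -0.1 and 0.1 m and y of fan in the frame of tray between -0.075 and 0.075 m and z of fan in the frame of tray between 0 and 0.008 m and angle between fan's own z axis and vertical below 0.06 rad and linear speed of fan below 0.02 m/s and value of joint each of tab_left, tab_right below 0.0015 m); the robot touches nothing.
It fails at once if the fan is forced against its lock, hooks or stop (more than 17 N between fan and board) (contact force between fan and board above 17 N).
It fails at once if the fan is dropped (contact force between fan and the fingers below 0.05 N and linear speed of fan above 0.45 m/s).
It fails at once if another thing on the bench is moved by more than 20 mm (distance of any of heatsink, memory, screwdriver, mouse, drive, tape, cup from where it was at the start of the episode above 0.02 m).
It also fails if it takes over 72 s, if anything falls off the work surface, if the arm or the gripper's body presses on something with over 40 N, if the wrist force passes 120 N, or if a joint passes its speed limit or range.

ROBOT

A 6-joint arm with a two-finger parallel gripper is mounted at the origin on the work surface. World frame = base frame: x ahead of the robot, y to its left, z up, the work surface at z = 0. Lengths are in m, angles in rad, forces in N, time in s.
With the tool pointing down it reaches from about 0.35 to 0.975 m from the base axis. Payload 7.1 kg.
Tool frame: the origin (TCP) lies on the centre line of the jaws, within the pads' length; the fingertips stand 22 mm ahead of it and the grasp point (between the pads) lies 3 mm ahead of it; z points along the fingers, y is the line along which they close (so a half turn about z gives the same grasp; the last joint's range is limited). The gripper opens to 88 mm and grips with 3 to 60 N. Pads are 20 mm wide; open, the fingers measure 115 mm over their backs; the gripper's body (75 mm by 178 mm) begins 61 mm behind the grasp point.
Start: joints at [-1.279, 0.423, 1.63, -0, 1.089, -0.019], TCP at [0.191, -0.595, 0.245] pointing down, gripper open.
Joint ranges: [-3, 3], [-0.9, 2.11], [0.09, 2.58], [-1.31, 4.45], [0.11, 2.69], [-2.54, 2.54]. Speed limits (rad/s): [2.39, 2.39, 3.01, 3.14, 3.14, 3.14].

INTERFACE

Orientations are given as a unit quaternion [w, x, y, z].
In Python, from cell import robot gives the robot as it stands.
- The arm moves only by the shell command python3 -m handwheel 'ROWS' [FORCE]. ROWS is a JSON object of lists of equal length, an entry for each row: "dr": the turn, a rotation vector about the tool's x, y, z in rad, a list of three; "dp": the shift along the tool's x, y, z in m, a list of three; "gripper": the closure in counts, from 0 (fully open) to 255 (shut). A call has 1 to 10 rows; each row is the pose to reach, as a shift and turn from the pose commanded when the call began, along the tool's axes at that moment; what a row does not reach only later rows make up. A row lasts 1/8 s, in which the tool goes at most 62.5 mm and 10.7 degrees, less where a joint would pass 70% of its speed; a pose out of reach is approached as far as the arm can. A call with a gripper value outside its range is refused whole. The fingers move at their own pace and stop on an object; FORCE is the grip in N (left out, the last holds). Time passes only in rows, so rows that repeat a pose let the fingers close. It gives the time, the measured TCP pose, the force, the opening and the grip force at its end, in the units of the state.
- robot.observe(): the state, without advancing time (a new reading comes with each control period).
- robot.camera(name): name is "scene" or "side" or "wrist"; returns (picture, depth): 384x512x3 uint8, blue, green, red; 384x512 float32, m along the optical axis (not along the pixel's ray), 0 where there is no reading.
- robot.camera_info(name): a dict with "K" (3x3 intrinsics, pixels), "rvec" (rotation vector, rad) and "tvec" (3), from world to camera coordinates, as OpenCV has them; the wrist camera has in their place "tool_from_camera" (4x4, takes a point from camera to tool coordinates, whose origin is the TCP and whose axes are the flange's). Camera axes: x right, y down, z forward; pixel columns grow to the right and rows downward; lengths in m; the calibration is good to about 2 mm. A picture is of the moment at which its call begins: read the wrist's pose just before it. camera_info takes no time and is no camera call.
- robot.finish_job(): hands the job in; it is judged then, once.
The state is a dict: "t": time; "joints": joint angles; "qd": joint speeds; "joint_torque": joint torques, N m; "tcp_pos": TCP position; "tool_rot": TCP orientation; "force": force on the tool from outside, world axes, zero at the start; "torque": the same for the moment, N m; "gripper_width": finger opening in m; "gripper_force": force on a finger pad.
Only numpy, scipy, OpenCV 4.12 (cv2) and the standard library are available. Lean on these libraries where they do the work, as an engineer would, in place of code of your own. Each camera call takes 0.05 s, during which the arm holds its last target. There are 200 camera calls.

## Working session

There is one attempt and no reset: what is moved stays moved. The work goes in short steps, Python scripts to look and compute and a shell command to move; the robot and the scene stay as the last step left them, time stands still between calls to the robot, and variables do not carry over. Pictures are saved under pics/ and viewed, at most 10 in all, crops included, and the job is handed in when it is done.

```bash
ls; mkdir -p pics; cat > h.py <<'E'
import numpy as np, cv2
from cell import robot
from scipy.spatial.transform import Rotation as R
def grab(n):
    o=robot.observe(); p,d=robot.camera(n); np.savez(f'{n}.npz',p=p,d=d,tp=o['tcp_pos'],tr=o['tool_rot']); return p,d
def T(n):
    i=robot.camera_info(n); M=np.eye(4)
    if n=='wrist':
        z=np.load('wrist.npz'); M[:3,:3]=R.from_quat(z['tr'],scalar_first=True).as_matrix(); M[:3,3]=z['tp']
        return np.array(i['K']),M@np.array(i['tool_from_camera'])
    M[:3,:3]=cv2.Rodrigues(np.array(i['rvec'],float))[0]; M[:3,3]=np.ravel(i['tvec'])
    return np.array(i['K']),np.linalg.inv(M)
def cloud(n):
    d=np.load(f'{n}.npz')['d']; K,M=T(n); v,u=np.indices(d.shape)
    P=np.stack([(u-K[0,2])/K[0,0]*d,(v-K[1,2])/K[1,1]*d,d],-1)
    W=P@M[:3,:3].T+M[:3,3]; W[d<=0]=np.nan; return W
E
python3 - <<'E'
from h import *
for n in('scene','side'):
    p,d=grab(n); cv2.imwrite(f'pics/{n}1.png',p)
    K,M=T(n); print(n,K,M.round(3))
print(robot.observe())
E
```

```text
pics
scene [[396.10236466   0.         260.35786504]
 [  0.         396.10236466 186.30699257]
 [  0.           0.           1.        ]] [[ 0.054  0.765 -0.642  1.227]
 [ 0.998 -0.033  0.045 -0.124]
 [ 0.014 -0.643 -0.766  0.917]
 [ 0.     0.     0.     1.   ]]
side [[368.34047616   0.         254.60179829]
 [  0.         368.34047616 195.22217115]
 [  0.           0.           1.        ]] [[-0.94  -0.231  0.252  0.283]
 [-0.341  0.599 -0.724  0.629]
 [ 0.016 -0.766 -0.642  0.729]
 [ 0.     0.     0.     1.   ]]
{'t': 0.1, 'joints': array([-1.27898929e+00,  4.23740295e-01,  1.63060577e+00,  2.83857631e-05,
        1.08859595e+00, -1.89831936e-02]), 'qd': array([ 0.0001418 , -0.00188244, -0.00228554, -0.00150556, -0.00131247,
        0.00092238]), 'joint_torque': array([-1.17161915e-03, -5.45613599e+01, -2.74324608e+01,  6.44634990e-02,
        1.88263308e-02, -1.79314492e-05]), 'tcp_pos': array([ 0.19103849, -0.59459547,  0.24399754]), 'tool_rot': array([-6.70122657e-04,  9.87951251e-01,  1.54763920e-01, -7.92959951e-05]), 'force': array([0.50827515, 0.0294831 , 0.58762175]), 'torque': array([-0.00484975, -0.01172946,  0.01611451]), 'gripper_force': 0.0, 'gripper_width': 0.08822860998692368}
```

View pics/scene1.png

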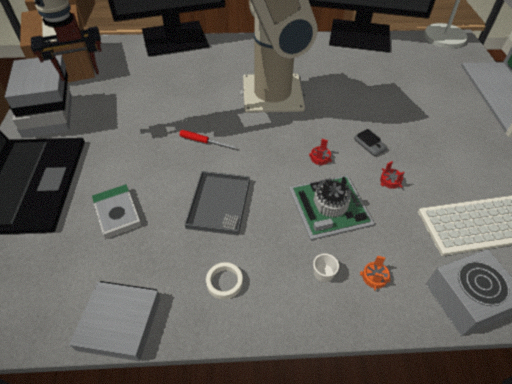

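View pics/side1.png

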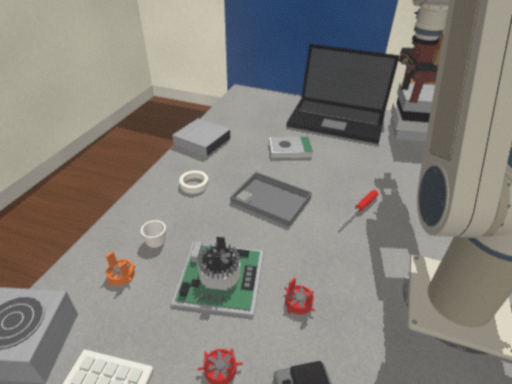

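Scene: the board is at about (332,207), with the black fan in its grey crown at (332,192). The tray is at (219,203), with the small heat sink at (231,221). The look-alikes are red at (320,154) and (392,177) and orange at (376,273). Only the black fan in the seat fits the description, so I'll confirm it in a crop.

```bash
python3 - <<'E'
from h import *
S=np.load('scene.npz')['p'][150:245,275:385]; D=np.load('side.npz')['p'][230:320,165:275]
a=cv2.resize(S,(400,345),interpolation=3); b=cv2.resize(D,(400,345),interpolation=3)
cv2.imwrite('pics/crop1.png',np.hstack([a,b]))
for n in('scene','side'):
    W=cloud(n)
    z=W[...,2]
    # fan seat region
    m=(z>0.03)&(z<0.25)&(np.hypot(W[...,0]-.55,W[...,1]-.06)<.15)
    print(n,m.sum(),np.nanpercentile(W[m],[1,50,99],axis=0).round(3).tolist())
W=cloud('scene')
for uv in [(332,192),(332,182),(339,177),(371,212),(340,177),(292,189),(310,236),(231,221),(205,174),(250,178),(238,232),(187,226),(218,200),(200,190)]:
    print(uv,W[uv[1],uv[0]].round(3))
E
```

```text
scene 1126 [[0.503, 0.071, 0.031], [0.562, 0.119, 0.069], [0.632, 0.174, 0.116]]
side 1608 [[0.494, 0.077, 0.031], [0.536, 0.145, 0.068], [0.626, 0.177, 0.114]]
(332, 192) [0.552 0.121 0.077]
(332, 182) [0.517 0.127 0.078]
(339, 177) [0.44  0.172 0.01 ]
(371, 212) [ 0.567  0.244 -0.001]
(340, 177) [0.44  0.175 0.01 ]
(292, 189) [0.479 0.023 0.008]
(310, 236) [0.648 0.054 0.01 ]
(231, 221) [ 0.596 -0.159  0.02 ]
(205, 174) [ 0.411 -0.237  0.011]
(250, 178) [ 0.42  -0.1   -0.004]
(238, 232) [ 0.629 -0.14   0.015]
(187, 226) [ 0.602 -0.28   0.012]
(218, 200) [ 0.51  -0.197  0.006]
(200, 190) [ 0.468 -0.251  0.004]
```

View pics/crop1.png

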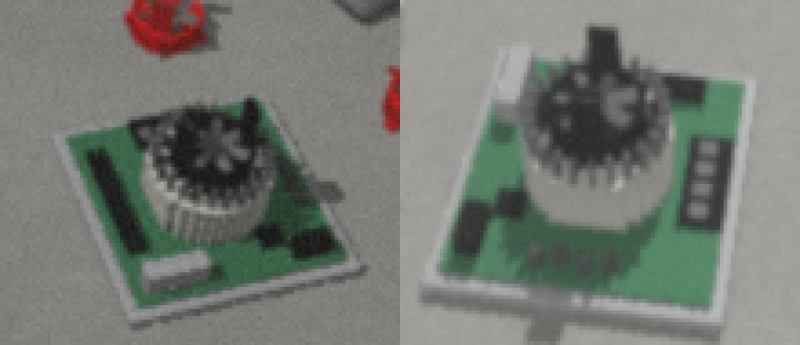

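The crop confirms it: the black drum with blades and upright tabs inside the grey crown is the target fan. In the side crop its clearest tab is at (602,45).

```bash
python3 - <<'E'
from h import *
i=robot.camera_info('wrist'); print(i)
E
python3 -m handwheel '{"dr":[[0,0,0],[0,0,0],[0,0,0],[0,0,0],[0,0,0],[0,0,0],[0,0,0],[0,0,0]],"dp":[[0.043,-0.044,-0.03],[0.086,-0.087,-0.06],[0.128,-0.130,-0.06],[0.17,-0.173,-0.06],[0.21,-0.215,-0.06],[0.25,-0.257,-0.06],[0.29,-0.298,-0.06],[0.33,-0.340,-0.06]],"gripper":[0,0,0,0,0,0,0,0]}'
```

```text
{'K': array([[290.66939034,   0.        , 256.13473173],
       [  0.        , 290.66939034, 193.25601031],
       [  0.        ,   0.        ,   1.        ]]), 'tool_from_camera': array([[ 4.95092416e-04, -9.58815267e-01, -2.84029996e-01,
         7.83375887e-02],
       [ 9.99999456e-01,  7.35519363e-04, -7.39833998e-04,
        -4.55111980e-04],
       [ 9.18273694e-04, -2.84029475e-01,  9.58815109e-01,
        -1.40717022e-01],
       [ 0.00000000e+00,  0.00000000e+00,  0.00000000e+00,
         1.00000000e+00]])}
t: 1.1
tcp_pos: [0.4018, -0.1686, 0.3047]
tool_rot: [0.0, 0.988, 0.155, 0.0]
force: [0.3, -0.3, -0.3]
gripper_width: 0.0878
gripper_force: 0.0
```

```bash
python3 -m handwheel '{"dr":[[0,0,0],[0,0,0],[0,0,0],[0,0,0],[0,0,0],[0,0,0],[0,0,0],[0,0,0]],"dp":[[0.04,-0.04,0],[0.08,-0.08,0],[0.12,-0.12,0],[0.16,-0.16,0],[0.2,-0.2,0.02],[0.234,-0.233,0.04],[0.234,-0.233,0.04],[0.234,-0.233,0.04]],"gripper":[0,0,0,0,0,0,0,0]}'
python3 - <<'E'
from h import *
p,d=grab('wrist'); cv2.imwrite('pics/w1.png',cv2.resize(p,(768,576),interpolation=2))
W=cloud('wrist')
c=np.array([.553,.124])
for lo,hi in((.100,.120),(.068,.082),(.06,.08)):
    r=np.hypot(W[...,0]-c[0],W[...,1]-c[1]); m=(W[...,2]>lo)&(W[...,2]<hi)&(r<.06)
    print(lo,m.sum(),np.median(W[m],axis=0).round(4),W[m].min(0).round(3),W[m].max(0).round(3))
np.set_printoptions(linewidth=200)
m=(W[...,2]>.095)&(W[...,2]<.125)&(np.hypot(W[...,0]-c[0],W[...,1]-c[1])<.06)
n,l,s,ce=cv2.connectedComponentsWithStats(m.astype(np.uint8))
for k in range(1,n):
    if s[k,4]>30: q=W[l==k]; print(s[k],q.mean(0).round(4),q.min(0).round(3),q.max(0).round(3))
E
```

```text
t: 2.1
tcp_pos: [0.5524, 0.1227, 0.2644]
tool_rot: [0.0, 0.988, 0.155, -0.001]
force: [-0.8, -0.8, 0.1]
gripper_width: 0.0879
gripper_force: 0.0
0.1 267 [0.5437 0.1484 0.1161] [0.527 0.1   0.1  ] [0.557 0.157 0.119]
0.068 2737 [0.5451 0.1287 0.0773] [0.495 0.082 0.068] [0.589 0.175 0.082]
0.06 2667 [0.5476 0.1292 0.076 ] [0.495 0.082 0.06 ] [0.589 0.175 0.08 ]
[222 177   9  24 145] [0.5394 0.1525 0.1131] [0.527 0.148 0.095] [0.548 0.157 0.119]
[268 183   9  23 145] [0.5485 0.1048 0.1129] [0.537 0.1   0.095] [0.557 0.108 0.118]
```

View pics/w1.png

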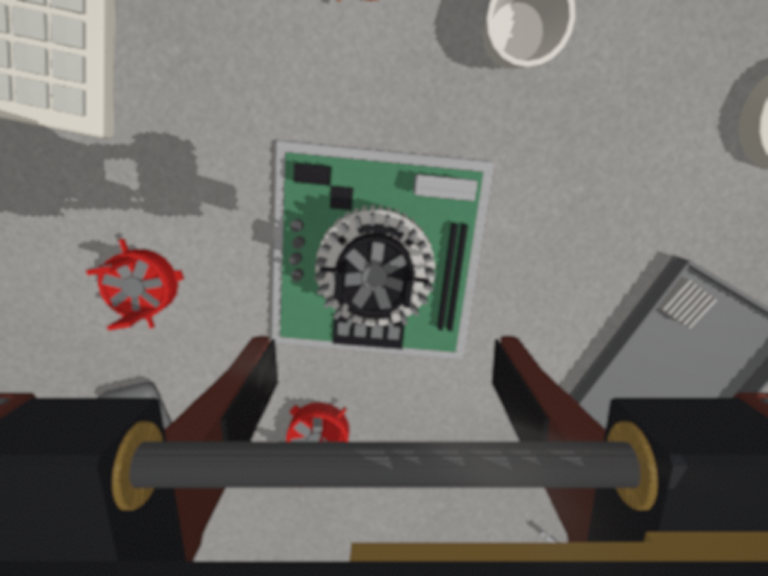

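The wrist view shows the fan at about (376,275) in the enlarged picture, inside the crown. Its tabs are at about (340,285) and (408,292), on the left and right edges, nearly along the jaw line. I'll refine the centre and the angle.

```bash
python3 - <<'E'
from h import *
from scipy.optimize import least_squares
W=cloud('wrist'); o=robot.observe(); print(o['joints'].round(3))
c=np.array([.543,.1285])
r=np.hypot(W[...,0]-c[0],W[...,1]-c[1]); z=W[...,2]
m=(z>.108)&(z<.125)&(r<.04); n,l,s,ce=cv2.connectedComponentsWithStats(m.astype(np.uint8))
for k in range(1,n):
    if s[k,4]>20: q=W[l==k]; print('tab',s[k],np.median(q,0).round(4),((np.percentile(q,2,0)+np.percentile(q,98,0))/2).round(4))
g=np.load('wrist.npz')['p'].astype(int).sum(-1)
m=(z>.066)&(z<.080)&(r<.055)&(r>.036)&(g>250)
q=W[m]; print('crown',m.sum(),np.median(q,0).round(4))
f=cv2.minEnclosingCircle(q[:,:2].astype(np.float32)); print(f)
s=least_squares(lambda a:np.hypot(q[:,0]-a[0],q[:,1]-a[1])-.0435,[*c],loss='soft_l1',f_scale=.002); print(s.x)
m=(z>.066)&(z<.085)&(r<.030); print('drum z',np.percentile(z[m],[5,50,95]))
for lo,hi in((0.005,.02),): 
    m=(z>lo)&(z<hi)&(abs(W[...,0]-c[0])<.09)&(abs(W[...,1]-c[1])<.09); print('board z',np.median(z[m]))
R0=R.from_quat(o['tool_rot'],scalar_first=True).as_matrix(); print(R0.round(4), o['tcp_pos'])
for n in('scene','side'):
    V=cloud(n); rr=np.hypot(V[...,0]-c[0],V[...,1]-c[1]); mm=(V[...,2]>.09)&(V[...,2]<.125)&(rr<.05)
    print(n,mm.sum(),np.percentile(V[mm],[3,50,97],axis=0).round(4).tolist())
E
```

```text
[ 0.197  0.314  1.745 -0.     1.084  1.457]
tab [222 180   8  21 118] [0.5389 0.1526 0.1163] [0.5379 0.1527 0.1135]
tab [269 186   8  20 117] [0.5482 0.1044 0.1164] [0.5474 0.1042 0.1137]
crown 579 [0.547  0.121  0.0762]
((0.5420979857444763, 0.12800796329975128), 0.04739886894822121)
[0.54289845 0.12839554]
drum z [0.07500698 0.07850235 0.08135862]
board z 0.014711526967494365
[[ 9.522e-01  3.054e-01 -3.000e-04]
 [ 3.054e-01 -9.522e-01 -3.000e-04]
 [-4.000e-04  2.000e-04 -1.000e+00]] [0.55248545 0.12223402 0.26485016]
scene 78 [[0.5306, 0.0996, 0.0925], [0.5458, 0.127, 0.1079], [0.5577, 0.1542, 0.1176]]
side 158 [[0.5275, 0.1041, 0.0911], [0.5409, 0.1496, 0.105], [0.5539, 0.1578, 0.1159]]
```

```bash
python3 -m handwheel '{"dr":[[0,0,0.12],[0,0,0.12],[0,0,0.12],[0,0,0.12],[0,0,0.12],[0,0,0.12],[0,0,0.12],[0,0,0.12]],"dp":[[-0.007,-0.009,0.03],[-0.007,-0.009,0.07],[-0.007,-0.009,0.1],[-0.007,-0.009,0.12],[-0.007,-0.009,0.14],[-0.007,-0.009,0.15],[-0.007,-0.009,0.159],[-0.007,-0.009,0.159]],"gripper":[0,0,0,0,0,0,0,0]}' 3
python3 - <<'E'
from h import *
p,d=grab('wrist'); cv2.imwrite('pics/w2.png',cv2.resize(p[100:384,100:412],(780,710))[:600])
W=cloud('wrist');z=W[...,2]; c=np.array([.543,.1284]); r=np.hypot(W[...,0]-c[0],W[...,1]-c[1])
m=(z>.105)&(z<.125)&(r<.036)
n,l,s,ce=cv2.connectedComponentsWithStats(m.astype(np.uint8))
for k in range(1,n):
    if s[k,4]>20: q=W[l==k]; print('tab',s[k],np.median(q,0).round(4),q.min(0).round(4),q.max(0).round(4))
o=robot.observe(); print(o['force'].round(2),o['torque'].round(3),o['tcp_pos'].round(4))
E
```

```text
t: 3.15
tcp_pos: [0.5434, 0.1291, 0.1057]
tool_rot: [0.0, 0.995, 0.095, -0.0]
force: [0.2, 0.2, -0.3]
gripper_width: 0.0878
gripper_force: 0.0
tab [204 243  15  45 556] [0.5403 0.1523 0.1161] [0.5266 0.1482 0.1051] [0.5481 0.1573 0.1181]
tab [298 243  16  45 569] [0.5494 0.1053 0.116 ] [0.5372 0.0992 0.1051] [0.5575 0.1086 0.1183]
[-0.38  1.13  0.03] [ 0.061 -0.026  0.038] [0.5437 0.1293 0.106 ]
```

View pics/w2.png

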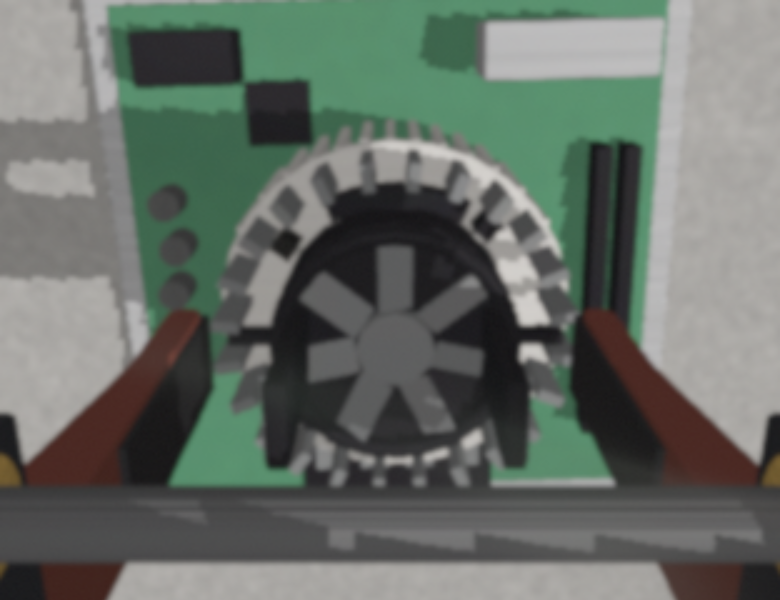

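The tabs stand upright at (285,400) and (510,400), between the pads and parallel to them, and roughly centred. Next I close gently at 3 N to feel whether they are centred.

```bash
python3 -m handwheel '{"dr":[[0,0,0],[0,0,0],[0,0,0],[0,0,0]],"dp":[[0,0,0],[0,0,0],[0,0,0],[0,0,0]],"gripper":[80,85,85,85]}' 3
python3 -m handwheel '{"dr":[[0,0,0],[0,0,0],[0,0,0],[0,0,0],[0,0,0]],"dp":[[0,0,0],[0,0,0],[0,0,0],[0,0,0],[0,0,0]],"gripper":[100,110,110,110,110]}' 3
python3 -c "
from h import *
o=robot.observe();print(o['force'].round(2),o['torque'].round(3),R.from_quat(o['tool_rot'],scalar_first=True).as_matrix().round(3).tolist())"
```

```text
t: 3.7
tcp_pos: [0.5435, 0.1295, 0.1058]
tool_rot: [-0.0, 0.995, 0.095, 0.0]
force: [0.3, 0.3, 0.0]
gripper_width: 0.0586
gripper_force: 0.0
t: 4.32
tcp_pos: [0.5436, 0.1293, 0.1057]
tool_rot: [0.0, 0.995, 0.095, 0.0]
force: [-0.8, -2.9, 3.1]
gripper_width: 0.0539
gripper_force: 3.0
[-0.84 -2.9   3.14] [-0.572 -0.021  0.072] [[0.982, 0.19, 0.0], [0.19, -0.982, -0.0], [0.0, 0.0, -1.0]]
```

```bash
cat > o.py <<'E'
from h import *
o=robot.observe();M=R.from_quat(o['tool_rot'],scalar_first=True).as_matrix()
print('toolF',(M.T@o['force']).round(2),'toolT',(M.T@o['torque']).round(3),'w',round(o['gripper_width'],4),round(o['gripper_force'],2),'j6',o['joints'][5].round(3),'yaw',np.arctan2(M[1,0],M[0,0]).round(4),o['tcp_pos'].round(4))
E
python3 -m handwheel '{"dr":[[0,0,0],[0,0,0]],"dp":[[0,0.0005,0],[0,0.0008,0]],"gripper":[110,110]}' 3; python3 o.py
python3 -m handwheel '{"dr":[[0,0,0],[0,0,0],[0,0,0]],"dp":[[0,0.0004,0],[0,0.0007,0],[0,0.0007,0]],"gripper":[110,110,110]}' 3; python3 o.py
```

```text
t: 4.58
tcp_pos: [0.5436, 0.1292, 0.1058]
tool_rot: [-0.0, 0.995, 0.095, 0.0]
force: [-1.2, 3.8, 2.3]
gripper_width: 0.0538
gripper_force: 3.0
toolF [-0.44 -3.91 -2.31] toolT [ 0.594 -0.052 -0.054] w 0.0538 3.0 j6 1.591 yaw 0.1905 [0.5436 0.1292 0.1058]
t: 4.95
tcp_pos: [0.5439, 0.1281, 0.1057]
tool_rot: [-0.0, 0.995, 0.095, 0.0]
force: [-0.5, 3.6, 2.3]
gripper_width: 0.0536
gripper_force: 3.0
toolF [ 0.15 -3.6  -2.27] toolT [ 0.599 -0.05   0.006] w 0.0536 3.0 j6 1.59 yaw 0.1908 [0.5439 0.1281 0.1057]
```

```bash
python3 -m handwheel '{"dr":[[0,0,0],[0,0,0],[0,0,0],[0,0,0]],"dp":[[0,-0.0005,0],[0,-0.0005,0],[0,-0.0005,0],[0,-0.0005,0]],"gripper":[110,110,110,110]}' 3; python3 o.py
python3 -m handwheel '{"dr":[[0,0,0],[0,0,0],[0,0,0]],"dp":[[0,-0.0005,0],[0,-0.0005,0],[0,-0.0005,0]],"gripper":[110,110,110]}' 3; python3 o.py
```

```text
t: 5.45
tcp_pos: [0.5439, 0.1282, 0.1057]
tool_rot: [0.0, 0.995, 0.095, 0.0]
force: [0.8, -1.4, 2.6]
gripper_width: 0.0535
gripper_force: 3.0
toolF [ 0.53  1.54 -2.61] toolT [-0.244  0.018  0.014] w 0.0535 3.0 j6 1.591 yaw 0.1908 [0.5439 0.1282 0.1057]
t: 5.82
tcp_pos: [0.5437, 0.1287, 0.1057]
tool_rot: [0.0, 0.995, 0.095, 0.0]
force: [1.4, -4.6, 3.7]
gripper_width: 0.054
gripper_force: 3.0
toolF [ 0.48  4.76 -3.74] toolT [-0.764  0.026  0.019] w 0.054 3.0 j6 1.592 yaw 0.1908 [0.5437 0.1287 0.1057]
```

```bash
python3 -m handwheel '{"dr":[[0,0,0],[0,0,0],[0,0,0]],"dp":[[0,0.0003,-0.0004],[0,0.0003,-0.0008],[0,0.0003,-0.0008]],"gripper":[110,110,110]}' 3; python3 o.py
python3 -m handwheel '{"dr":[[0,0,0],[0,0,0],[0,0,0]],"dp":[[0,0,0],[0,0,0],[0,0,0]],"gripper":[110,110,110]}' 21; python3 o.py
```

```text
t: 6.2
tcp_pos: [0.543, 0.1288, 0.106]
tool_rot: [-0.0, 0.995, 0.095, -0.001]
force: [0.8, -0.1, -2.1]
gripper_width: 0.0539
gripper_force: 3.0
toolF [0.83 0.22 2.12] toolT [ 0.021  0.019 -0.01 ] w 0.0539 3.0 j6 1.591 yaw 0.1908 [0.543  0.1288 0.106 ]
t: 6.58
tcp_pos: [0.5436, 0.1287, 0.1064]
tool_rot: [-0.0, 0.995, 0.095, -0.0]
force: [-0.4, 0.6, -2.2]
gripper_width: 0.0501
gripper_force: 9.0
toolF [-0.24 -0.62  2.18] toolT [ 0.052  0.02  -0.061] w 0.0501 8.97 j6 1.591 yaw 0.1908 [0.5436 0.1287 0.1064]
```

```bash
python3 -m handwheel '{"dr":[[0,0,0],[0,0,0],[0,0,0],[0,0,0]],"dp":[[0,0,0],[0,0,0],[0,0,0],[0,0,0]],"gripper":[114,118,118,118]}' 21; python3 o.py
python3 -m handwheel '{"dr":[[0,0,0],[0,0,0],[0,0,0],[0,0,0],[0,0,0]],"dp":[[0,0,0],[0,0,0],[0,0,0],[0,0,0],[0,0,0]],"gripper":[124,132,150,150,150]}' 21; python3 o.py
```

```text
t: 7.08
tcp_pos: [0.5437, 0.1287, 0.1065]
tool_rot: [-0.0, 0.995, 0.095, 0.0]
force: [0.3, 0.7, -2.2]
gripper_width: 0.0475
gripper_force: 11.3
toolF [ 0.41 -0.61  2.23] toolT [ 0.055  0.025 -0.019] w 0.0475 11.29 j6 1.591 yaw 0.1908 [0.5437 0.1287 0.1065]
t: 7.7
tcp_pos: [0.5436, 0.1286, 0.1065]
tool_rot: [-0.0, 0.995, 0.095, -0.0]
force: [0.8, 0.8, -1.8]
gripper_width: 0.0427
gripper_force: 21.0
toolF [ 0.97 -0.62  1.82] toolT [0.011 0.046 0.005] w 0.0427 20.98 j6 1.591 yaw 0.1908 [0.5436 0.1286 0.1065]
```

```bash
cat > chk.py <<'E'
import runpy,sys
g=runpy.run_path('o.py'); F=g['M'].T@g['o']['force']; t=(g['M'].T@g['o']['torque'])[2]
sys.exit(abs(t)>0.13 or abs(F).max()>6)
E
python3 -m handwheel '{"dr":[[0,0,-0.02],[0,0,-0.04],[0,0,-0.06],[0,0,-0.06]],"dp":[[0,0,0],[0,0,0],[0,0,0],[0,0,0]],"gripper":[150,150,150,150]}' 21 >/dev/null; python3 chk.py && 
python3 -m handwheel '{"dr":[[0,0,-0.02],[0,0,-0.04],[0,0,-0.06],[0,0,-0.06]],"dp":[[0,0,0],[0,0,0],[0,0,0],[0,0,0]],"gripper":[150,150,150,150]}' 21 >/dev/null; python3 chk.py && 
python3 -m handwheel '{"dr":[[0,0,-0.03],[0,0,-0.06],[0,0,-0.08],[0,0,-0.08]],"dp":[[0,0,0],[0,0,0],[0,0,0],[0,0,0]],"gripper":[150,150,150,150]}' 21 >/dev/null; python3 chk.py; echo rc $?
```

```text
toolF [-0.36  1.04  2.06] toolT [-0.004  0.003 -0.033] w 0.0426 20.99 j6 1.531 yaw 0.2511 [0.5436 0.1286 0.1065]
toolF [-0.36  1.04  2.06] toolT [-0.004  0.003 -0.033] w 0.0426 20.99 j6 1.531 yaw 0.2511 [0.5436 0.1286 0.1065]
toolF [-0.36  1.04  2.06] toolT [-0.004  0.003 -0.033] w 0.0426 20.99 j6 1.531 yaw 0.2511 [0.5436 0.1286 0.1065]
rc 1False
False
False
```

```bash
sed -i 's/sys.exit(\(.*\))$/sys.exit(int(\1))/' chk.py
python3 -m handwheel '{"dr":[[0,0,-0.02],[0,0,-0.04],[0,0,-0.06],[0,0,-0.06]],"dp":[[0,0,0],[0,0,0],[0,0,0],[0,0,0]],"gripper":[150,150,150,150]}' 21 >/dev/null; python3 chk.py && 
python3 -m handwheel '{"dr":[[0,0,-0.03],[0,0,-0.06],[0,0,-0.08],[0,0,-0.08]],"dp":[[0,0,0],[0,0,0],[0,0,0],[0,0,0]],"gripper":[150,150,150,150]}' 21 >/dev/null && python3 chk.py && 
python3 -m handwheel '{"dr":[[0,0,-0.02],[0,0,-0.04],[0,0,-0.06],[0,0,-0.06]],"dp":[[0,0,0],[0,0,0],[0,0,0],[0,0,0]],"gripper":[150,150,150,150]}' 21 >/dev/null && python3 chk.py; echo rc $?
```

```text
toolF [-0.11  0.48  2.24] toolT [-0.018 -0.034 -0.002] w 0.0427 20.99 j6 1.471 yaw 0.3111 [0.5436 0.1286 0.1065]
toolF [-0.02  0.29  1.95] toolT [ 0.006 -0.023 -0.011] w 0.0425 20.99 j6 1.391 yaw 0.3911 [0.5436 0.1286 0.1065]
toolF [-0.04 -0.51  1.7 ] toolT [ 0.057 -0.03   0.041] w 0.0425 20.98 j6 1.331 yaw 0.4511 [0.5436 0.1287 0.1065]
rc 0
```

```bash

python3 -m handwheel '{"dr":[[0,0,-0.02],[0,0,-0.04],[0,0,-0.04]],"dp":[[0,0,0],[0,0,0],[0,0,0]],"gripper":[150,150,150]}' 21 >/dev/null && python3 chk.py &&
python3 -m handwheel '{"dr":[[0,0,-0.02],[0,0,-0.04],[0,0,-0.04]],"dp":[[0,0,0],[0,0,0],[0,0,0]],"gripper":[150,150,150]}' 21 >/dev/null && python3 chk.py &&
python3 -m handwheel '{"dr":[[0,0,-0.02],[0,0,-0.04],[0,0,-0.04]],"dp":[[0,0,0],[0,0,0],[0,0,0]],"gripper":[150,150,150]}' 21 >/dev/null && python3 chk.py &&
python3 -m handwheel '{"dr":[[0,0,-0.02],[0,0,-0.04],[0,0,-0.04]],"dp":[[0,0,0],[0,0,0],[0,0,0]],"gripper":[150,150,150]}' 21 >/dev/null && python3 chk.py &&
python3 -m handwheel '{"dr":[[0,0,-0.02],[0,0,-0.04],[0,0,-0.04]],"dp":[[0,0,0],[0,0,0],[0,0,0]],"gripper":[150,150,150]}' 21 >/dev/null && python3 chk.py &&
python3 -m handwheel '{"dr":[[0,0,-0.02],[0,0,-0.04],[0,0,-0.04]],"dp":[[0,0,0],[0,0,0],[0,0,0]],"gripper":[150,150,150]}' 21 >/dev/null && python3 chk.py; echo rc $?
```

```text
toolF [-0.15  0.01  2.98] toolT [-0.023 -0.027  0.014] w 0.043 20.98 j6 1.291 yaw 0.4911 [0.5436 0.1286 0.1065]
toolF [-0.09  0.45  1.72] toolT [-0.059  0.026 -0.03 ] w 0.0426 20.98 j6 1.251 yaw 0.5311 [0.5437 0.1286 0.1065]
toolF [-0.43  0.26  1.72] toolT [-0.052  0.001 -0.052] w 0.0429 20.99 j6 1.211 yaw 0.5711 [0.5436 0.1286 0.1065]
toolF [-0.47  1.4   2.34] toolT [-0.065  0.019 -0.024] w 0.0425 20.98 j6 1.171 yaw 0.6112 [0.5436 0.1287 0.1065]
toolF [-0.41 -0.39  2.32] toolT [-0.037  0.078 -0.025] w 0.0429 20.99 j6 1.131 yaw 0.6512 [0.5436 0.1286 0.1065]
toolF [-0.46  0.22  2.1 ] toolT [ 0.003 -0.033 -0.051] w 0.0429 20.98 j6 1.091 yaw 0.6911 [0.5436 0.1286 0.1065]
rc 0
```

```bash

python3 -m handwheel '{"dr":[[0,0,-0.02],[0,0,-0.04],[0,0,-0.04]],"dp":[[0,0,0],[0,0,0],[0,0,0]],"gripper":[150,150,150]}' 21 >/dev/null && python3 chk.py &&
python3 -m handwheel '{"dr":[[0,0,-0.02],[0,0,-0.04],[0,0,-0.04]],"dp":[[0,0,0],[0,0,0],[0,0,0]],"gripper":[150,150,150]}' 21 >/dev/null && python3 chk.py &&
python3 -m handwheel '{"dr":[[0,0,-0.02],[0,0,-0.04],[0,0,-0.04]],"dp":[[0,0,0],[0,0,0],[0,0,0]],"gripper":[150,150,150]}' 21 >/dev/null && python3 chk.py &&
python3 -m handwheel '{"dr":[[0,0,-0.02],[0,0,-0.04],[0,0,-0.04]],"dp":[[0,0,0],[0,0,0],[0,0,0]],"gripper":[150,150,150]}' 21 >/dev/null && python3 chk.py &&
python3 -m handwheel '{"dr":[[0,0,-0.02],[0,0,-0.04],[0,0,-0.04]],"dp":[[0,0,0],[0,0,0],[0,0,0]],"gripper":[150,150,150]}' 21 >/dev/null && python3 chk.py &&
python3 -m handwheel '{"dr":[[0,0,-0.02],[0,0,-0.04],[0,0,-0.04]],"dp":[[0,0,0],[0,0,0],[0,0,0]],"gripper":[150,150,150]}' 21 >/dev/null && python3 chk.py &&
python3 -m handwheel '{"dr":[[0,0,-0.02],[0,0,-0.04],[0,0,-0.04]],"dp":[[0,0,0],[0,0,0],[0,0,0]],"gripper":[150,150,150]}' 21 >/dev/null && python3 chk.py; echo rc $?
```

```text
toolF [-0.16 -0.04  2.4 ] toolT [-0.082  0.025  0.023] w 0.0429 20.99 j6 1.051 yaw 0.7312 [0.5436 0.1286 0.1065]
toolF [-0.78 -0.11  1.66] toolT [-0.068  0.051  0.01 ] w 0.0427 20.99 j6 1.011 yaw 0.7712 [0.5437 0.1286 0.1065]
toolF [0.4  0.23 2.55] toolT [-0.066 -0.056  0.03 ] w 0.0429 20.99 j6 0.971 yaw 0.8111 [0.5436 0.1286 0.1065]
toolF [ 0.61 -0.01  1.85] toolT [-0.011 -0.017  0.052] w 0.0426 20.99 j6 0.931 yaw 0.8512 [0.5436 0.1286 0.1065]
toolF [ 0.61 -1.72  2.47] toolT [ 0.283 -0.031  0.07 ] w 0.0426 20.99 j6 0.891 yaw 0.891 [0.5434 0.1287 0.1064]
toolF [ 0.42 -2.77  1.91] toolT [0.323 0.085 0.198] w 0.043 21.0 j6 0.851 yaw 0.9309 [0.5435 0.1287 0.1064]
rc 1
```

The stop is felt: the torque rises from 0.07 to 0.20 N m at 0.74 rad. I back off 0.02 rad and lift gently, checking for hook pull.

```bash

python3 -m handwheel '{"dr":[[0,0,0.02],[0,0,0.02],[0,0,0.02]],"dp":[[0,0,0],[0,0,0],[0,0,-0.001]],"gripper":[150,150,150]}' 21 >/dev/null && python3 chk.py &&
python3 -m handwheel '{"dr":[[0,0,0],[0,0,0],[0,0,0]],"dp":[[0,0,-0.0005],[0,0,-0.0015],[0,0,-0.0015]],"gripper":[150,150,150]}' 21 >/dev/null && python3 chk.py &&
python3 -m handwheel '{"dr":[[0,0,0],[0,0,0],[0,0,0]],"dp":[[0,0,-0.001],[0,0,-0.002],[0,0,-0.002]],"gripper":[150,150,150]}' 21 >/dev/null && python3 chk.py &&
python3 -m handwheel '{"dr":[[0,0,0],[0,0,0],[0,0,0]],"dp":[[0,0,-0.001],[0,0,-0.002],[0,0,-0.002]],"gripper":[150,150,150]}' 21 >/dev/null && python3 chk.py &&
python3 -m handwheel '{"dr":[[0,0,0],[0,0,0],[0,0,0],[0,0,0]],"dp":[[0,0,-0.001],[0,0,-0.003],[0,0,-0.005],[0,0,-0.005]],"gripper":[150,150,150,150]}' 21 >/dev/null && python3 chk.py; echo rc $?
```

```text
toolF [ 0.67 -2.    5.17] toolT [0.403 0.097 0.164] w 0.0426 20.99 j6 0.871 yaw 0.9109 [0.5434 0.1286 0.1072]
rc 1
```

```bash

python3 -m handwheel '{"dr":[[0,0,0.01],[0,0,0.02],[0,0,0.02],[0,0,0.02]],"dp":[[0,0,0],[0,0,0],[0,0,0],[0,0,0]],"gripper":[150,150,150,150]}' 21 >/dev/null && python3 chk.py &&
python3 -m handwheel '{"dr":[[0,0,0],[0,0,0],[0,0,0]],"dp":[[0,0,-0.0005],[0,0,-0.001],[0,0,-0.001]],"gripper":[150,150,150]}' 21 >/dev/null && python3 chk.py; echo rc $?
```

```text
toolF [-0.47 -2.18  3.36] toolT [ 0.319 -0.018  0.062] w 0.0431 20.98 j6 0.891 yaw 0.8909 [0.5436 0.1286 0.1075]
toolF [ 0.   -1.9   2.71] toolT [0.391 0.037 0.074] w 0.043 20.98 j6 0.891 yaw 0.8908 [0.5437 0.1287 0.1086]
rc 0
```

```bash

python3 -m handwheel '{"dr":[[0,0,0],[0,0,0],[0,0,0]],"dp":[[0,0,-0.0007],[0,0,-0.0015],[0,0,-0.0015]],"gripper":[150,150,150]}' 21 >/dev/null && python3 chk.py &&
python3 -m handwheel '{"dr":[[0,0,0],[0,0,0],[0,0,0]],"dp":[[0,0,-0.0007],[0,0,-0.0015],[0,0,-0.0015]],"gripper":[150,150,150]}' 21 >/dev/null && python3 chk.py &&
python3 -m handwheel '{"dr":[[0,0,0],[0,0,0],[0,0,0]],"dp":[[0,0,-0.0007],[0,0,-0.0015],[0,0,-0.0015]],"gripper":[150,150,150]}' 21 >/dev/null && python3 chk.py &&
python3 -m handwheel '{"dr":[[0,0,0],[0,0,0],[0,0,0]],"dp":[[0,0,-0.001],[0,0,-0.002],[0,0,-0.002]],"gripper":[150,150,150]}' 21 >/dev/null && python3 chk.py &&
python3 -m handwheel '{"dr":[[0,0,0],[0,0,0],[0,0,0],[0,0,0]],"dp":[[0,0,-0.001],[0,0,-0.003],[0,0,-0.005],[0,0,-0.005]],"gripper":[150,150,150,150]}' 21 >/dev/null && python3 chk.py &&
python3 -m handwheel '{"dr":[[0,0,0],[0,0,0],[0,0,0],[0,0,0],[0,0,0],[0,0,0]],"dp":[[0,0,-0.004],[0,0,-0.012],[0,0,-0.024],[0,0,-0.044],[0,0,-0.07],[0,0,-0.07]],"gripper":[150,150,150,150,150,150]}' 21 >/dev/null && python3 chk.py; echo rc $?; python3 -c "from h import *;print(robot.observe()['t'])"
```

```text
toolF [ 0.61 -2.13  1.87] toolT [0.371 0.051 0.101] w 0.0428 20.98 j6 0.891 yaw 0.8908 [0.5437 0.1286 0.1101]
toolF [-1.04 -2.21  2.53] toolT [0.416 0.012 0.045] w 0.0431 20.98 j6 0.891 yaw 0.8908 [0.5437 0.1286 0.1116]
toolF [ 0.01 -1.65  2.7 ] toolT [ 0.349 -0.02   0.093] w 0.0433 20.98 j6 0.891 yaw 0.8909 [0.5437 0.1287 0.1131]
toolF [-0.44 -1.36  2.49] toolT [0.285 0.01  0.051] w 0.0426 20.98 j6 0.891 yaw 0.8908 [0.5438 0.1286 0.1152]
toolF [0.31 0.02 1.45] toolT [-0.029  0.009 -0.008] w 0.043 20.99 j6 0.891 yaw 0.8908 [0.5439 0.1287 0.1203]
toolF [ 0.12 -0.7   2.72] toolT [-0.021  0.019 -0.005] w 0.0432 20.99 j6 0.891 yaw 0.8908 [0.5452 0.129  0.1924]
rc 0
18.2
```

```bash
python3 - <<'E'
from h import *
for n in('scene','side'):
    W=cloud(n); m=(W[...,2]>.014)&(W[...,2]<.028)&(W[...,0]>.36)&(W[...,0]<.68)&(W[...,1]>-.33)&(W[...,1]<-.05)
    k,l,s,c=cv2.connectedComponentsWithStats(m.astype(np.uint8),connectivity=8)
    q=W[m]; print(n,m.sum(),np.median(q,0).round(3))
    # keep dense points only
    from scipy.spatial import cKDTree
    t=cKDTree(q[:,:2]); q=q[[len(x)>5 for x in t.query_ball_point(q[:,:2],.01)]]
    r=cv2.minAreaRect(q[:,:2].astype(np.float32)); print(r, cv2.boxPoints(r).round(3).tolist())
    m=(W[...,2]>-.005)&(W[...,2]<.01)&(np.hypot(W[...,0]-.50,W[...,1]+.2)<.03); print('floor',np.median(W[...,2][m]))
E
```

```text
scene 534 [ 0.574 -0.178  0.02 ]
((0.5181446671485901, -0.19438479840755463), (0.15049350261688232, 0.20567497611045837), 79.12427520751953) [[0.40299999713897705, -0.24899999797344208], [0.6050000190734863, -0.2879999876022339], [0.6330000162124634, -0.14000000059604645], [0.4309999942779541, -0.10100000351667404]]
floor 0.0032765664666468686
side 519 [ 0.547 -0.161  0.019]
((0.5171146392822266, -0.19170719385147095), (0.15360300242900848, 0.2018819898366928), 79.04813385009766) [[0.40299999713897705, -0.24799999594688416], [0.6019999980926514, -0.28600001335144043], [0.6309999823570251, -0.13500000536441803], [0.43299999833106995, -0.09700000286102295]]
floor 0.0024815282623674717
```

```bash

python3 -m handwheel '{"dr":[[0,0,0],[0,0,0],[0,0,0],[0,0,0],[0,0,0],[0,0,0],[0,0,0],[0,0,0],[0,0,0],[0,0,0]],"dp":[[-0.018,0.01,0],[-0.05,0.0275,0],[-0.09,0.0495,0],[-0.13,0.0715,0],[-0.17,0.0935,0],[-0.21,0.1155,0],[-0.25,0.1375,0],[-0.275,0.151,0],[-0.29,0.159,0],[-0.291,0.159,0]],"gripper":[150,150,150,150,150,150,150,150,150,150]}' 21 >/dev/null; python3 o.py
python3 -m handwheel '{"dr":[[0,0,0],[0,0,0],[0,0,0],[0,0,0],[0,0,0],[0,0,0],[0,0,0],[0,0,0]],"dp":[[0,0,0.01],[0,0,0.03],[0,0,0.055],[0,0,0.08],[0,0,0.1],[0,0,0.115],[0,0,0.12],[0,0,0.12]],"gripper":[150,150,150,150,150,150,150,150]}' 21 >/dev/null; python3 o.py
python3 - <<'E'
from h import *
p,d=grab('side'); q,_=grab('scene'); cv2.imwrite('pics/s2.png',np.hstack([cv2.resize(p[100:260,190:350],(400,400)),cv2.resize(q[120:260,150:290],(400,400))]))
E
```

```text
toolF [0.71 0.02 2.81] toolT [-0.045 -0.023  0.026] w 0.0428 20.99 j6 0.27 yaw 0.889 [ 0.4835 -0.1983  0.1894]
toolF [-0.86 -0.36  2.44] toolT [-0.014  0.02   0.02 ] w 0.0432 20.99 j6 0.27 yaw 0.8913 [ 0.4844 -0.1973  0.0699]
```

View pics/s2.png

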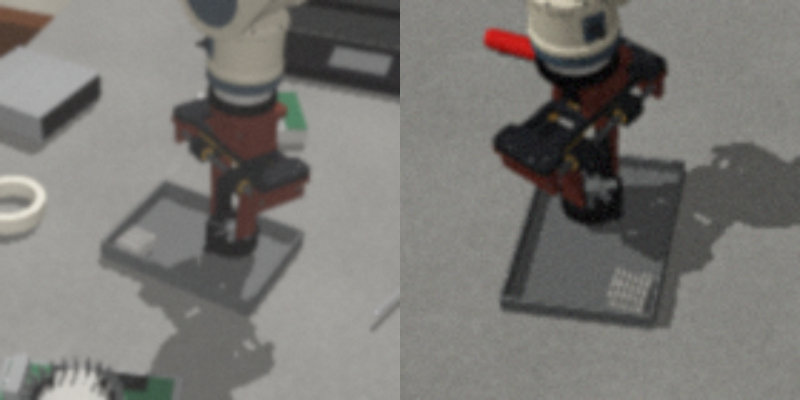

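The fan hangs upright over the free part of the tray, at about (230,240) on the left and (590,195) on the right. The loose heat sink is clear of it at (630,288) on the right. Now I lower it until I feel the floor.

```bash
cat > dn.py <<'E'
import runpy,sys
g=runpy.run_path('o.py'); sys.exit(int((g['M'].T@g['o']['force'])[2]<0.3))
E
python3 -m handwheel '{"dr":[[0,0,0],[0,0,0],[0,0,0],[0,0,0]],"dp":[[0,0,0.003],[0,0,0.007],[0,0,0.01],[0,0,0.01]],"gripper":[150,150,150,150]}' 21 >/dev/null; python3 dn.py &&
python3 -m handwheel '{"dr":[[0,0,0],[0,0,0],[0,0,0]],"dp":[[0,0,0.0005],[0,0,0.001],[0,0,0.001]],"gripper":[150,150,150]}' 21 >/dev/null && python3 dn.py &&
python3 -m handwheel '{"dr":[[0,0,0],[0,0,0],[0,0,0]],"dp":[[0,0,0.0005],[0,0,0.001],[0,0,0.001]],"gripper":[150,150,150]}' 21 >/dev/null && python3 dn.py &&
python3 -m handwheel '{"dr":[[0,0,0],[0,0,0],[0,0,0]],"dp":[[0,0,0.0005],[0,0,0.001],[0,0,0.001]],"gripper":[150,150,150]}' 21 >/dev/null && python3 dn.py &&
python3 -m handwheel '{"dr":[[0,0,0],[0,0,0],[0,0,0]],"dp":[[0,0,0.0005],[0,0,0.001],[0,0,0.001]],"gripper":[150,150,150]}' 21 >/dev/null && python3 dn.py &&
python3 -m handwheel '{"dr":[[0,0,0],[0,0,0],[0,0,0]],"dp":[[0,0,0.0005],[0,0,0.001],[0,0,0.001]],"gripper":[150,150,150]}' 21 >/dev/null && python3 dn.py &&
python3 -m handwheel '{"dr":[[0,0,0],[0,0,0],[0,0,0]],"dp":[[0,0,0.0005],[0,0,0.001],[0,0,0.001]],"gripper":[150,150,150]}' 21 >/dev/null && python3 dn.py; echo rc $?; python3 -c "from h import *;print(robot.observe()['t'])"
```

```text
toolF [ 0.55 -0.24  2.13] toolT [-0.048 -0.002 -0.111] w 0.0431 20.99 j6 0.27 yaw 0.8907 [ 0.4841 -0.1976  0.0597]
toolF [ 0.7  -0.22  1.34] toolT [-0.041  0.026  0.045] w 0.043 20.99 j6 0.27 yaw 0.8908 [ 0.4843 -0.1976  0.059 ]
toolF [ 0.25 -0.16  1.82] toolT [-0.063 -0.012  0.026] w 0.0424 20.99 j6 0.27 yaw 0.8908 [ 0.4843 -0.1976  0.058 ]
toolF [0.44 0.1  2.26] toolT [-0.048  0.019  0.034] w 0.043 20.99 j6 0.27 yaw 0.8908 [ 0.4843 -0.1976  0.0569]
toolF [-0.45  0.74  2.3 ] toolT [-0.021 -0.003  0.001] w 0.0428 20.99 j6 0.27 yaw 0.8908 [ 0.4843 -0.1976  0.0559]
toolF [-0.28  0.19  1.71] toolT [-0.08  -0.017 -0.005] w 0.0427 20.98 j6 0.27 yaw 0.8908 [ 0.4843 -0.1976  0.0549]
toolF [-0.29 -0.36  0.37] toolT [ 0.081 -0.035 -0.002] w 0.0424 21.0 j6 0.27 yaw 0.8908 [ 0.4843 -0.1976  0.0541]
rc 0
23.3
```

```bash

python3 -m handwheel '{"dr":[[0,0,0],[0,0,0],[0,0,0]],"dp":[[0,0,0.0004],[0,0,0.0007],[0,0,0.0007]],"gripper":[150,150,150]}' 21 >/dev/null && python3 dn.py; echo rc $?
```

```text
toolF [-0.8  -2.86 -9.07] toolT [ 0.482 -0.107  0.009] w 0.043 21.05 j6 0.27 yaw 0.8909 [ 0.4844 -0.1976  0.054 ]
rc 1
```

The fan is on the floor. I relieve the press a little, then open slowly.

```bash

python3 -m handwheel '{"dr":[[0,0,0],[0,0,0]],"dp":[[0,0,-0.0005],[0,0,-0.0005]],"gripper":[150,150]}' 21 >/dev/null; python3 o.py
python3 -m handwheel '{"dr":[[0,0,0],[0,0,0],[0,0,0],[0,0,0],[0,0,0],[0,0,0],[0,0,0],[0,0,0],[0,0,0],[0,0,0]],"dp":[[0,0,0],[0,0,0],[0,0,0],[0,0,0],[0,0,0],[0,0,0],[0,0,0],[0,0,0],[0,0,0],[0,0,0]],"gripper":[126,120,114,108,102,96,80,50,50,50]}' 21 ; python3 o.py
```

```text
toolF [ 0.1  -1.95 -4.42] toolT [ 0.359 -0.104 -0.006] w 0.0426 21.03 j6 0.27 yaw 0.8908 [ 0.4843 -0.1976  0.054 ]
t: 25.18
tcp_pos: [0.4843, -0.1976, 0.0537]
tool_rot: [-0.0, 0.902, 0.431, -0.0]
force: [-0.0, -0.5, 0.4]
gripper_width: 0.0706
gripper_force: 0.0
toolF [-0.39  0.29 -0.43] toolT [-0.036 -0.06   0.054] w 0.0706 0.0 j6 0.27 yaw 0.8908 [ 0.4843 -0.1976  0.0537]
```

```bash

python3 -m handwheel '{"dr":[[0,0,0],[0,0,0],[0,0,0],[0,0,0],[0,0,0],[0,0,0],[0,0,0],[0,0,0],[0,0,0]],"dp":[[0,0,-0.002],[0,0,-0.01],[0,0,-0.03],[0,0,-0.06],[0,0,-0.09],[0,0,-0.12],[0,0,-0.15],[0,0,-0.16],[0,0,-0.16]],"gripper":[40,20,20,20,20,20,20,20,20]}'
python3 - <<'E'
from h import *
p,d=grab('wrist'); q,_=grab('side'); cv2.imwrite('pics/end.png',np.hstack([cv2.resize(p,(512,384)),cv2.resize(q[120:300,190:320],(277,384))]))
W=cloud('wrist');z=W[...,2];r=np.hypot(W[...,0]-.4843,W[...,1]+.1976)
m=(z>.058)&(z<.075)&(r<.045);n,l,s,c=cv2.connectedComponentsWithStats(m.astype(np.uint8))
for k in range(1,n):
    if s[k,4]>20: t=W[l==k]; print('tab top',np.median(t,0).round(4))
m=(r<.028)&(z<.04); print('drum',np.percentile(z[m],[10,50,90]).round(4))
E
```

```text
t: 26.3
tcp_pos: [0.4844, -0.1977, 0.2142]
tool_rot: [0.0, 0.902, 0.431, 0.0]
force: [1.2, 0.1, -0.6]
gripper_width: 0.0811
gripper_force: 0.0
tab top [ 0.4651 -0.1821  0.0642]
tab top [ 0.5034 -0.2133  0.0643]
drum [0.0233 0.0258 0.0288]
```

View pics/end.png

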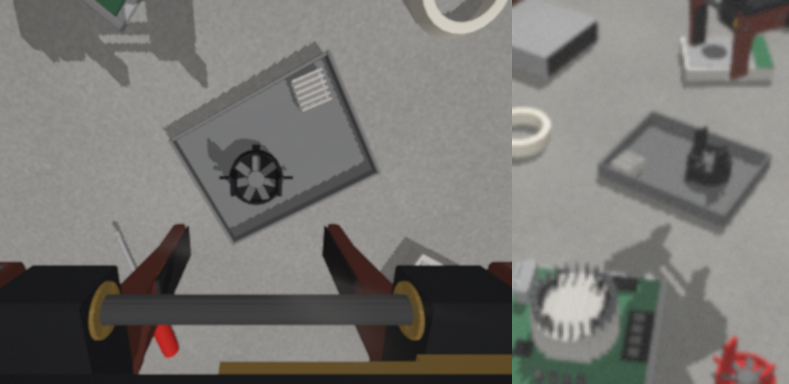

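The fan stands flat in the tray at (255,178) in the wrist view, with the heat sink untouched at (312,90) and the seat empty. Both tab tops are at z ≈ 0.064 (0.004 + 0.060) and 49 mm apart, so they have sprung out. I'm handing the job in.

```bash
python3 -c "from cell import robot; print(robot.finish_job())"
```

```text
the job is handed in; nothing more can be done
None
```

The fan was unlocked, lifted off and set down upright and flat on the tray floor, then let go; the job was handed in at about 26 s, and no verdict came back.

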